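# Grease the guarded shaft bearing

## Task

Grease the bearing that sits under the yellow guard: slide the guard along its rails by its black knob, right up to its open stop, then take the push-type grease gun out of its stand and press its coupler squarely onto the bearing's tilted grease nipple until it snaps on. Keep pushing along the nipple's axis until the gun's plunger is at least four fifths of the way in, and finish while still holding the gun pressed in like that, with the guard open; leave the other things on the bench where they are.

Things in the scene. Friction and masses are not known exactly. Their poses are not given: they have to be found in the camera images.
- unit: fixed shaft unit: grey base plate 220 x 345 x 15 mm, two blue-green pillow-block bearings on a 30 mm shaft along the unit's y, 58 mm above the bench. Origin on the bench under the guarded bearing, z up. Second bearing at y = +225 mm (its nipple has a red cap: leave it), 90 mm belt pulley at y = +290 mm. Only the guard and its knob rise above 128 mm. Place and yaw vary.
- guard (a joint): how far the yellow guard is slid open along the unit's +y, m: 0 closed over the bearing, 0.120 at its open stop; about 2.5 N of rail friction, it stays where it is left. The guard is a slatted yellow hood 135 mm wide (x), 110 mm long (y), roof 133 mm above the bench; closed, it covers the nipple.
- guard_knob (a point): centre of the guard's upright black knob, a cylinder of 20 mm diameter and 45 mm height (133 to 178 mm above the bench); this point is 160 mm above the bench on its axis. Axes as the unit's.
- nipple: brass grease nipple: origin at the centre of its 12 mm ball head, z out along its axis. Fixed to the unit: ball centre at x = -31, y = 0, z = 114 mm in the unit's frame, axis leaning 0.5 rad (29 degrees) from vertical towards the unit's -x. A 7 mm neck runs 16 mm from the ball centre back to a 20 mm hexagon on the bearing housing.
- stand: fixed gun stand: 110 mm square base, 100 mm square top plate on four posts, plate top 105 mm above the bench, round hole of 35 mm diameter in its middle. Origin on the bench under the hole.
- gun: push-type grease gun, 179 mm long, about 0.5 kg, hanging nose down in the stand's hole. Origin at the coupler's mouth (plunger out), 13 mm above the bench; z along its axis to the tail (up, in the stand). Along z: coupler 0 to 33 mm (27 mm wide), 10 mm rod to 62, 32 mm barrel to 92, 46 mm collar to 98 (rests on the stand), blue grip to 165, tail cap to 179 mm. Lifted 100 mm it clears the stand.
- gun_grip (a point): point on the gun's axis 135 mm above the coupler's mouth, in the middle of the blue octagonal grip sleeve: 66 mm long, 32 mm across its flats, which face the gun's x and y and every 45 degrees between. The tail is 44 mm further up. Axes as the gun's.
- plunger (a joint): how far the coupler and its rod have been pushed back into the gun, m: 0 out, 0.022 fully in. Its spring pushes out with 9 N at 0 and 15.6 N fully in (300 N/m).
- coupler_seat (a point): point on the coupler's axis, 15.3 mm inside its mouth, where the nipple's ball centre sits once snapped on; moves back with the plunger; z along the gun's axis to its tail. Four sprung jaws ride over the ball at about 5 to 8 N of push, less than the plunger's spring, and close behind it. The flared mouth is 21 mm wide inside, the bore 16 mm.
- oiler: bystander: brass oil can, 72 mm diameter, 90 mm high with a thin spout to 170 mm; origin under its middle
- spare_bearing: bystander: spare bearing ring, 62 mm diameter, 16 mm high, lying flat; origin under its middle
- cartridge: bystander: standing grease cartridge, 54 mm diameter, 215 mm high; origin under its middle
Not all that is in view belongs to the job. Leave any green look-alike of the gun alone.

How it is judged:
By the outcome, as a careful person would: the job done as asked, in the order asked, and still so for the second after the job is handed in, while the arm keeps its last pose, push and grip.
It also fails if it takes over 61 s, if anything falls off the work surface, if the arm or the gripper's body presses on something with over 40 N, if the wrist force passes 120 N, or if a joint passes its speed limit or range.

## Robot

A 7-joint arm with a two-finger parallel gripper is mounted at the origin on the work surface. World frame = base frame: x ahead of the robot, y to its left, z up, the work surface at z = 0. Lengths are in mm, angles in rad, forces in N, time in s.
With the tool pointing down it reaches from about 350 to 900 mm from the base axis. Payload 8.1 kg.
Tool frame: the origin (TCP) lies between the finger pads; the fingertips stand 11 mm ahead of it and the grasp point (between the pads) lies 8 mm behind it (env.tips_ahead is the distance from the TCP to the fingertips, in mm); z points along the fingers, y is the line along which they close (so a half turn about z gives the same grasp; the last joint's range is limited). The gripper opens to 85 mm and grips with 20 to 120 N. Pads are 22 mm wide; open, the fingers measure 114 mm over their backs; the gripper's body (76 mm by 85 mm) begins 54 mm behind the grasp point. The pads swing forward as they close: fully open they stand 13 mm farther back than shut.
Start: joints at [1.027, 0.434, 0.025, 1.573, -0.012, 1.134, -0.075], TCP at [266.644, -565.281, 215.223] pointing down, gripper open.
Joint ranges: [-2.62, 2.62], [-0.44, 2.09], [-1.27, 1.32], [0.08, 2.57], [-1.32, 4.46], [0.12, 2], [-2.74, 2.74]. Speed limits (rad/s): [2.22, 2.22, 3.01, 3.01, 3.14, 3.14, 3.14].

## Interface

Orientations are given as a 3x3 rotation matrix whose columns are the frame's x, y, z axes.
In Python, from cell import env gives the robot as it stands. Calls block until the motion is done:
- env.movep(position, orientation): joint-space move of the TCP to a pose.
- env.servo_line(position, attitude=None, rate=150, stop_force=None): straight line of the TCP; attitude=None keeps the orientation; rate is the mean speed in mm/s. With stop_force (N) it stops when the force on the tool has changed by that much, and returns True; else False.
- env.move_j(angles): joint-space move.
- env.gripper_to(opening, f_grip=None): finger opening in mm; f_grip is the grip in N (None keeps the last); returns when the fingers have stopped.
- env.sleep(seconds).
- env.solve_ik(position, orientation): joint angles nearest the present ones, or None.
- env.read_camera(name): name is "scene" or "top"; returns a dict with "img" (400x640x3 uint8, red, green, blue), "fovy" (degrees; the focal length in pixels is half the picture's height over the tangent of half this angle, whatever the lens; pixels are square), "cx", "cy" (the principal point, pixels), "extrinsics" (4x4, takes a point from camera to world coordinates). Camera axes: x right, y down, z forward; pixel columns grow to the right and rows downward; lengths in mm; the calibration is good to about 2 mm. A picture is of the moment at which its call begins. There is no depth.
A pose or a line that the arm cannot do raises env.MotionError and nothing moves.
- env.close_job(): hands the job in; it is judged then, once.
Readings, each from a call of its own:
- env.current_clock(): time.
- env.current_qpos(): joint angles.
- env.current_joint_velocities(): joint speeds.
- env.current_tau(): joint torques, N m.
- env.current_tcp_pos(): TCP position.
- env.current_tcp_rot(): TCP orientation.
- env.current_ft_force(): force on the tool from outside, world axes, zero at the start.
- env.current_wrist_torque(): the same for the moment, N m.
- env.current_gripper_width(): finger opening in mm.
- env.current_finger_force(): force on a finger pad.
Only numpy, scipy, OpenCV 4.12 (cv2) and the standard library are available. Lean on these libraries where they do the work, as an engineer would, in place of code of your own. Each camera call takes 0.05 s, during which the arm holds its last target. There are 200 camera calls.

## Working session

There is one attempt and no reset: what is moved stays moved. The work goes in short steps, each a Python script; the robot and the scene stay as the last script left them, time stands still between calls to the robot, and variables do not carry over. Pictures are saved under pics/ and viewed, at most 10 in all, crops included, and the job is handed in when it is done.

```bash
ls; mkdir -p pics; cat > h.py <<'E'
from cell import env
import numpy as np, cv2
def snap(n,fn):
    c=env.read_camera(n); cv2.imwrite(fn,c["img"][:,:,::-1]); np.savez(fn+".npz",**{k:np.array(v) for k,v in c.items()}); return c
def K(c):
    f=200/np.tan(np.radians(float(c["fovy"]))/2); return f,float(c["cx"]),float(c["cy"])
def ray(c,u,v):
    f,cx,cy=K(c); E=np.array(c["extrinsics"]); d=E[:3,:3]@np.array([(u-cx)/f,(v-cy)/f,1]); return E[:3,3],d
def atz(c,u,v,z):
    o,d=ray(c,u,v); return o+d*(z-o[2])/d[2]
def proj(c,P):
    f,cx,cy=K(c); E=np.array(c["extrinsics"]); p=(np.atleast_2d(P)-E[:3,3])@E[:3,:3]; return np.c_[cx+f*p[:,0]/p[:,2],cy+f*p[:,1]/p[:,2]]
E
python3 - <<'E'
from h import *
for n in("scene","top"):
    c=snap(n,f"pics/{n}0.png"); print(n,c["fovy"],c["cx"],c["cy"],np.round(c["extrinsics"],3).tolist(),[k for k in c])
print(env.current_clock())
E
```

```text
pics
scene 54.151750271436754 318.8466398831276 191.45399462022942 [[-0.615, 0.634, -0.468, 990.479], [0.788, 0.482, -0.382, 153.527], [-0.017, -0.604, -0.797, 853.425], [0.0, 0.0, 0.0, 1.0]] ['img', 'fovy', 'cx', 'cy', 'extrinsics']
top 47.322254515466945 320.6127375755602 197.7272759996002 [[-0.012, -0.991, 0.132, 402.651], [-1.0, 0.013, 0.002, -192.557], [-0.004, -0.132, -0.991, 1299.874], [0.0, 0.0, 0.0, 1.0]] ['img', 'fovy', 'cx', 'cy', 'extrinsics']
0.1
```

View pics/scene0.png

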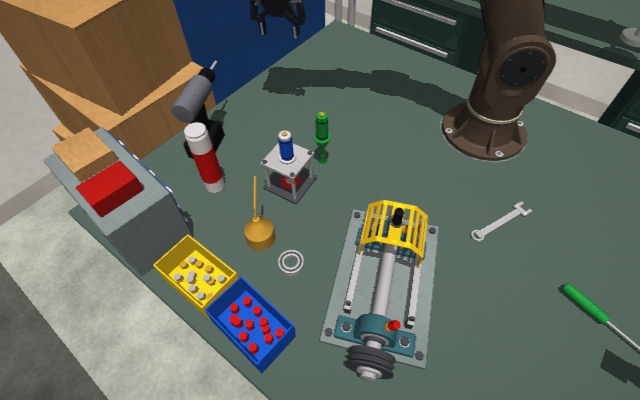

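View pics/top0.png

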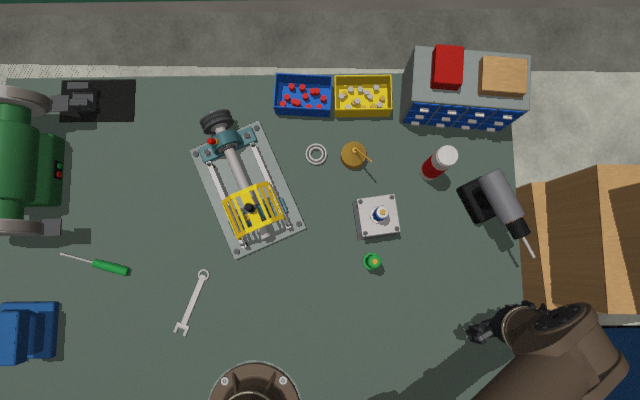

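```bash
python3 - <<'E'
import cv2
a=cv2.imread("pics/top0.png")[95:275,180:410]; cv2.imwrite("pics/tc.png",cv2.resize(a,None,fx=3.3,fy=3.3,interpolation=cv2.INTER_CUBIC))
a=cv2.imread("pics/scene0.png")[120:385,240:450]
cv2.imwrite("pics/sc.png",cv2.resize(a,None,fx=2.25,fy=2.25,interpolation=cv2.INTER_CUBIC))
E
```

```text
(no output)
```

View pics/tc.png

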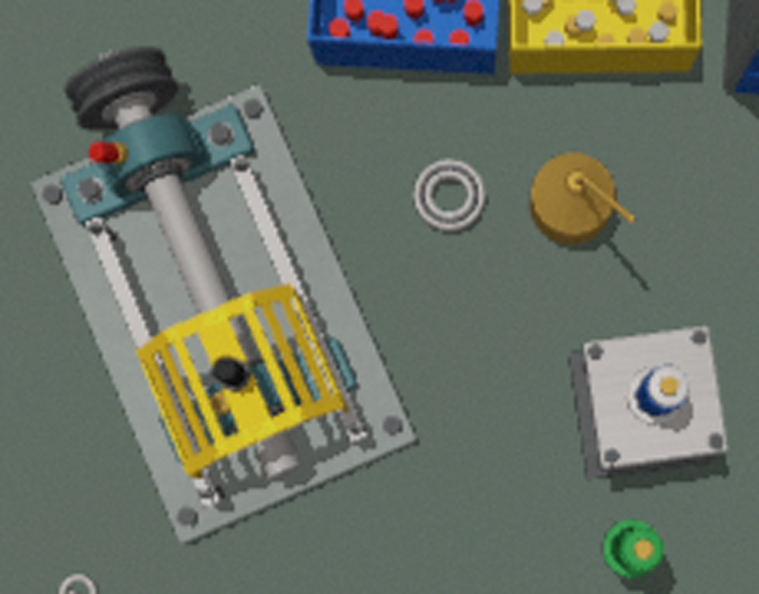

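View pics/sc.png

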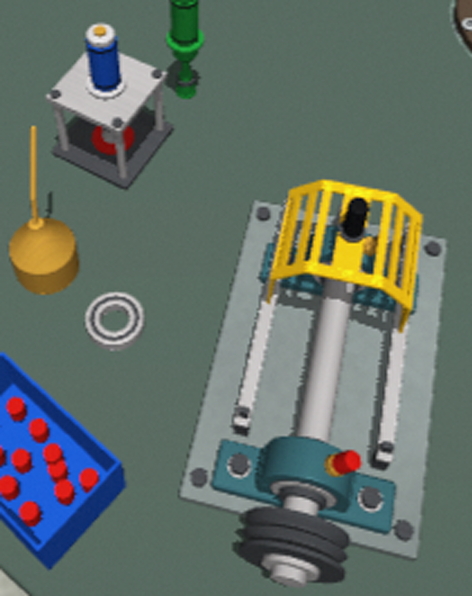

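```bash
cat > fit.py <<'E'
from h import *
from scipy.optimize import least_squares
T=dict(np.load("pics/top0.png.npz")); S=dict(np.load("pics/scene0.png.npz"))
t=lambda u,v:(180+u/3.3-.35,95+v/3.3-.35); s=lambda u,v:(240+u/2.25-.28,120+v/2.25-.28)
def unit(p):
    x,y,a=p[:3]; return np.array([[np.cos(a),-np.sin(a),0],[np.sin(a),np.cos(a),0],[0,0,1]]),np.array([x,y,0])
def res(p):
    R,o=unit(p); yc,g=p[3:5]
    C=[[-110,yc+172.5,15],[110,yc+172.5,15],[110,yc-172.5,15],[-110,yc-172.5,15]]
    kn=[0,g,157]
    P=np.array(C+[kn])@R.T+o
    a=proj(T,P)-np.array([t(33,183),t(260,86),t(416,440),t(182,542),t(231,373)])
    b=proj(S,P)-np.array([s(416,557),s(180,497),s(255,200),s(446,240),s(356,217)])
    return np.r_[a,b].ravel()
def resst(p):
    R,o=unit(p)
    P=np.array([[-50,50,105],[50,50,105],[50,-50,105],[-50,-50,105]])@R.T+o
    a=proj(T,P)-np.array([t(584,343),t(708,327),t(726,450),t(601,467)])
    b=proj(S,P)-np.array([s(118,130),s(47,97),s(101,52),s(168,72)])
    return np.r_[a,b].ravel()
def tri(ct,pt,cs,ps):
    (o1,d1),(o2,d2)=ray(ct,*pt),ray(cs,*ps); A=np.c_[d1,-d2]; k=np.linalg.lstsq(A,o2-o1,rcond=None)[0]
    p,q=o1+k[0]*d1,o2+k[1]*d2; return (p+q)/2,np.linalg.norm(p-q)
if __name__=="__main__":
    np.set_printoptions(precision=2,suppress=True)
    f=least_squares(res,[700,130,.3,100,0]); print(f.x); print(f.fun.reshape(-1,2).T)
    R,o=unit(f.x); print("cap2",(np.array([[-31,225,114],[-37,225,124]])@R.T+o), tri(T,t(100,152),S,s(347,462)))
    f2=least_squares(resst,[600,-250,0]); print(f2.x); print(f2.fun.reshape(-1,2).T)
    print("gun tail",tri(T,t(669,386),S,s(102,31)), atz(T,*t(669,386),192),atz(S,*s(102,31),192))
    print("knobTri",tri(T,t(231,373),S,s(356,217)))
E
python3 fit.py
```

```text
[ 2699.66   925.69    -1.16 -2282.87 -2360.66]
[[-2.   -0.56 -0.02 -1.24 -1.08  0.2  -1.49 -1.17  0.   -0.96]
 [-0.23 -0.99  0.12  1.3   0.14  0.52 -0.88 -0.65 -0.98 -0.47]]
cap2 [[2894.03 1043.19  114.  ]
 [2891.66 1048.7   124.  ]] (array([718.29, 104.31, 111.71]), np.float64(1.2323934261792515))
[ 514.07 -337.85   -1.46]
[[-0.92 -0.96 -0.98 -1.04  0.05 -0.86 -2.4  -0.61]
 [ 0.05  0.33  0.66  0.17  0.81 -0.17 -4.26  0.93]]
gun tail (array([ 513.06, -338.8 ,  190.01]), np.float64(4.606490714166854)) [ 514.25 -340.42  192.  ] [ 513.42 -335.22  192.  ]
knobTri (array([531.21,  -8.66, 154.85]), np.float64(4.631547562093834))
```

```bash
python3 - <<'E'
from fit import *
np.set_printoptions(precision=1,suppress=True)
f=least_squares(lambda q:res([*q,0]),[535,-16,-1.16,78]); print(f.x)
R,o=unit(f.x)
for n,a,b in [("boltL",(90,188),(371,497)),("boltR",(221,133),(239,463)),("cap",(100,152),(347,462)),("railL",(97,226),(383,455)),("railR",(240,162),(242,417)),("pboltTL",(52,194),(403,530)),("pboltTR",(253,108),(198,478)),("pboltBR",(391,426),(263,214)),("pboltBR2",(187,517),(433,248))]:
    p,e=tri(T,t(*a),S,s(*b)); print(n,(p-o)@R,e)
for n,y in (("b2",225),("pulley",290)):
    P=np.array([[0,y,58],[-31,y,114],[0,y,103]])@R.T+o
    print(n,(proj(T,P)-[180,95]+.35)*3.3,(proj(S,P)-[240,120]+.28)*2.25)
E
```

```text
[531.7  -8.4  -1.2  77.8]
boltL [-59.8 215.3  38.4] 3.819689529757614
boltR [ 61.5 214.5  36.8] 3.880050040872053
cap [-29.6 216.  111.7] 1.2323934261792515
railL [-64.9 178.9  49.2] 2.9912770816855216
railR [ 67.2 178.4  56. ] 3.904518751259473
pboltTL [-94.2 230.4  18.3] 2.52754394169571
pboltTR [ 95.7 230.6  15.7] 2.454046324501997
pboltBR [ 94.6 -75.1  17.1] 1.8024996534426736
pboltBR2 [-94.8 -75.4  18.2] 3.619836367777439
b2 [[143.2 145.2]
 [ 92.9 142.4]
 [131.3 130.8]] [[303.1 483.6]
 [346.7 471.9]
 [308.3 467. ]]
pulley [[114.1  77.3]
 [ 62.8  71.4]
 [101.3  60.6]] [[290.  559.7]
 [335.  552.8]
 [294.8 546. ]]
```

```bash
cat >> h.py <<'E'
def pose(zt,yt):
    z=np.array(zt,float); z/=np.linalg.norm(z); y=np.array(yt,float); y-=z*(y@z); y/=np.linalg.norm(y)
    return np.c_[np.cross(y,z),y,z]
A=-1.1604 # unit yaw
ux=np.array([np.cos(A),np.sin(A),0]); uy=np.array([-np.sin(A),np.cos(A),0]); uz=np.array([0,0,1.])
E
python3 - <<'E'
from h import *
from fit import *
np.set_printoptions(precision=3,suppress=True)
f=least_squares(lambda q:res([*q,0]),[535,-16,-1.16,78]); print(f.x)
A=f.x[2]; uy=np.array([-np.sin(A),np.cos(A),0]); k=np.array([f.x[0],f.x[1],0])
print(env.current_tcp_rot())
for s_ in (1,-1):
    R=pose([0,0,-1],s_*uy); print(s_,env.solve_ik(k+[0,0,150],R))
n=np.array([-np.cos(A),-np.sin(A),0])*np.sin(.5)+np.array([0,0,np.cos(.5)])
ball=k-31*np.array([np.cos(A),np.sin(A),0])+[0,0,114]-10*uy
print("ball",ball,n)
for th in np.arange(0,180,22.5):
    y=np.array([np.cos(np.radians(th)),np.sin(np.radians(th)),0])
    for s_ in (1,-1): print(th,s_,env.solve_ik([514,-338,140],pose([0,0,-1],s_*y)),[env.solve_ik(ball+n*d,pose(-n,s_*y)) for d in (90,180)])
E
```

```text
[531.66   -8.383  -1.164  77.796]
[[ 0.904  0.427 -0.001]
 [ 0.427 -0.904  0.001]
 [-0.    -0.001 -1.   ]]
1 [ 0.39   0.43  -0.635  1.844  0.305  0.967  0.029]
-1 [-0.861  0.576  1.16   1.94  -0.617  1.041 -2.16 ]
ball [510.21  16.13 114.  ] [-0.19   0.44   0.878]
0.0 1 [ 0.695  0.508 -0.29   1.669  0.168  0.989  0.346] [array([ 0.174,  0.465, -1.023,  1.956,  0.874,  1.332, -1.194]), array([ 0.207,  0.432, -1.189,  1.833,  0.804,  1.523, -1.164])]
0.0 -1 [ 0.235  0.502  0.38   1.712 -0.218  0.97  -2.445] [array([ 0.197,  0.482, -1.062,  1.954,  0.89 ,  1.352,  1.933]), array([ 0.137,  0.376, -1.063,  1.837,  0.757,  1.467,  2.028])]
22.5 1 [ 0.749  0.519 -0.371  1.664  0.216  0.999  0.697] [array([ 0.139,  0.442, -0.967,  1.958,  0.853,  1.305, -0.824]), array([ 0.19 ,  0.417, -1.158,  1.834,  0.792,  1.508, -0.801])]
22.5 -1 [ 0.294  0.494  0.293  1.707 -0.167  0.965 -2.1  ] [array([ 0.197,  0.482, -1.062,  1.954,  0.89 ,  1.352,  2.282]), array([ 0.137,  0.376, -1.063,  1.837,  0.757,  1.467,  2.377])]
45.0 1 [ 0.806  0.533 -0.459  1.659  0.269  1.012  1.045] [array([ 0.093,  0.41
[... 1500 characters left out ...]
rray([ 0.197,  0.482, -1.062,  1.954,  0.89 ,  1.352,  1.149]), array([ 0.137,  0.376, -1.063,  1.837,  0.757,  1.467,  1.245])]
135.0 -1 [ 0.584  0.493 -0.128  1.68   0.073  0.974 -0.356] [array([ 0.163,  0.458, -1.005,  1.956,  0.868,  1.323, -1.971]), array([ 0.24 ,  0.469, -1.26 ,  1.831,  0.833,  1.562, -1.979])]
157.5 1 [-0.187  0.743  1.15   1.745 -0.739  1.159 -2.347] [array([ 0.197,  0.482, -1.062,  1.954,  0.89 ,  1.352,  1.56 ]), array([ 0.137,  0.376, -1.063,  1.837,  0.757,  1.467,  1.656])]
157.5 -1 [ 0.64   0.499 -0.21   1.675  0.12   0.98  -0.005] [array([ 0.158,  0.454, -0.997,  1.957,  0.865,  1.319, -1.557]), array([ 0.215,  0.44 , -1.206,  1.833,  0.811,  1.532, -1.544])]
```

```bash
sed -i 's/^A=.*/A=-1.164/' h.py; python3 - <<'E'
from h import *
np.set_printoptions(precision=1,suppress=True)
k=np.array([531.7,-8.4,0]); R=pose([0,0,-1],uy)
env.gripper_to(70)
p=env.current_tcp_pos(); env.servo_line([p[0],p[1],300],rate=250)
env.movep(k+[0,0,270],R); print(env.current_clock())
c=snap("scene","pics/s1.png"); 
print(env.servo_line(k+[0,0,150],rate=150,stop_force=6),env.current_tcp_pos())
env.gripper_to(15,f_grip=40); print(env.current_gripper_width(),env.current_finger_force(),env.current_ft_force(),env.current_clock())
E
```

```text
3.1083
False [532.3  -8.3 150.8]
18.05246601437639 38.91140878200531 [-0.9 -0.3  6.4] 4.6333
```

```bash
python3 - <<'E'
from h import *
np.set_printoptions(precision=1,suppress=True)
p=env.current_tcp_pos(); env.current_ft_force()
r=env.servo_line(p+125*uy,rate=60,stop_force=14); q=env.current_tcp_pos()
print(r,(q-p)@uy,(q-p)@ux,env.current_ft_force(),env.current_gripper_width(),env.current_clock())
env.sleep(.3); print(env.current_ft_force())
E
```

```text
True 110.59859170295114 0.09160006792979938 [-3.9 -0.3  6.8] 18.06370549770838 6.2917
[-2.9 -1.3  6.5]
```

```bash
python3 - <<'E'
from h import *
np.set_printoptions(precision=1,suppress=True)
p=env.current_tcp_pos()
r=env.servo_line(p+10*uy,rate=20,stop_force=18); q=env.current_tcp_pos()
print(r,(q-p)@uy,env.current_ft_force()@uy,q)
env.gripper_to(60); env.servo_line(env.current_tcp_pos()+[0,0,110],rate=200)
st=np.array([514,-338.,0]); th=np.radians(96.3); y=-np.array([np.cos(th),np.sin(th),0])
env.movep(st+[0,0,275],pose([0,0,-1],y)); print(env.current_clock(),env.current_qpos())
T=snap("top","pics/t2.png"); S=snap("scene","pics/s2.png")
def crop(c,P,h,w,z):
    u,v=proj(c,P)[0].astype(int); print(u-w,v-h); return cv2.resize(c["img"][v-h:v+h,u-w:u+w,::-1],None,fx=z,fy=z,interpolation=cv2.INTER_CUBIC)
b=np.array([510,16,114])
cv2.imwrite("pics/c2.png",np.hstack([crop(T,b,40,32,6),crop(S,b,40,32,6)]))
E
```

```text
True -0.10521534389291332 -3.595058728016668 [633.8  35.4 150.7]
9.525 [ 0.6  0.4 -0.2  1.5  0.1  1.3 -1. ]
209 178
376 185
```

View pics/c2.png

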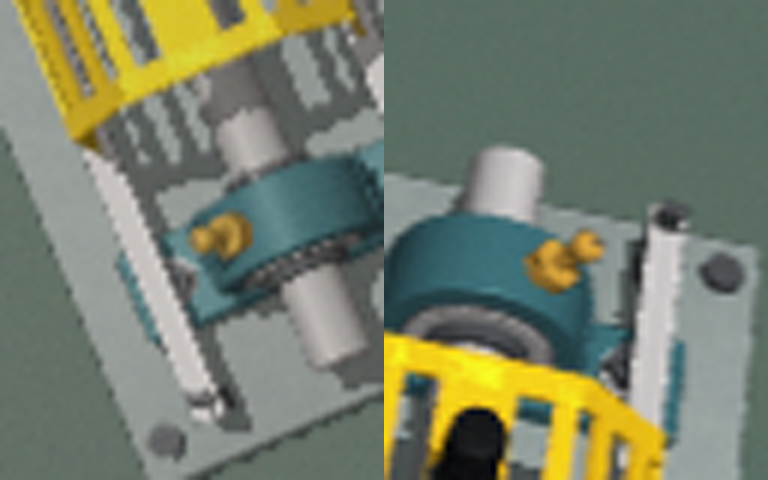

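```bash
python3 - <<'E'
from fit import *
np.set_printoptions(precision=1,suppress=True)
k=np.array([531.7,-8.4,0])
pt=(209+201/6-.4,178+239/6-.4); ps=(376+206/6-.4,185+246/6-.4)
p,e=tri(T,pt,S,ps); print("ball",p,e, atz(T,*pt,114),atz(S,*ps,114))
ux=np.array([np.cos(-1.164),np.sin(-1.164),0]); uy=np.array([-ux[1],ux[0],0])
for g in (0,10):
    b=k-31*ux-g*uy+[0,0,114]; print(b,proj(T,b)-pt,proj(S,b)-ps)
# known TCP at knob check: knob open axis at (633.8,35.4); 
d=np.array([633.8,35.4])-[532.3,-8.3]; print("slide dir",np.arctan2(d[1],d[0])-np.pi/2)
# camera bias via knob in picture after opening
T2=dict(np.load("pics/t2.png.npz"));S2=dict(np.load("pics/s2.png.npz"))
for c,n in((T2,"T"),(S2,"S")):
    u,v=proj(c,[633.8,35.4,160])[0]; u0,v0=int(u)-25,int(v)-25; g=c["img"][v0:v0+50,u0:u0+50].max(axis=2)
    m=(g<35).astype(np.uint8); N,l,s,cc=cv2.connectedComponentsWithStats(m); i=1+np.argmax(s[1:,4]); print(n,s[i],cc[i]+[u0,v0],(u,v), proj(c,[[633.8,35.4,133],[633.8,35.4,178]]))
E
```

```text
ball [510.6  16.7 115.5] 3.719509891532695 [511.5  15.2 114. ] [508.6  18.  114. ]
[519.4  20.1 114. ] [[-1.8 -3. ]] [[-1.7  3.8]]
[510.3  16.1 114. ] [[-0.3  0.5]] [[-1.1  0.1]]
slide dir -1.1642410439453763
T [25 24  7  8 31] [234.4 170.1] (np.float64(231.52040473764288), np.float64(167.98296862753995)) [[233.6 170. ]
 [230.1 166.6]]
S [ 20  18  12  18 146] [389.9 261.7] (np.float64(389.31529531269973), np.float64(260.85506256374225)) [[387.6 267.1]
 [390.5 256.5]]
```

```bash
cat >> h.py <<'E'
ball=np.array([510.5,16.5,114.]); n=-ux*np.sin(.5)+uz*np.cos(.5)
_t=np.radians(51.3); yg=np.array([np.cos(_t),np.sin(_t),0])
Rg=pose([0,0,-1],yg); Rn=pose(-n,yg)
E
python3 - <<'E'
from h import *
np.set_printoptions(precision=2,suppress=True)
st=np.array([514,-338.,0])
env.movep(st+[0,0,275],Rg)
print(env.servo_line(st+[0,0,140],rate=150,stop_force=6),env.current_tcp_pos())
env.gripper_to(20,f_grip=100); print(env.current_gripper_width(),env.current_finger_force(),env.current_ft_force(),env.current_clock())
env.servo_line(st+[0,0,290],rate=150); print(env.current_ft_force(),env.current_gripper_width())
env.movep(ball+n*(127+55),Rn); env.sleep(.3)
print(env.current_clock(),env.current_tcp_pos()-ball-n*182,env.current_qpos(),env.current_ft_force())
T=snap("top","pics/t3.png"); S=snap("scene","pics/s3.png")
def crop(c,P,h,w,z):
    u,v=proj(c,P)[0].astype(int); print(u-w,v-h); return cv2.resize(c["img"][v-h:v+h,u-w:u+w,::-1],None,fx=z,fy=z,interpolation=cv2.INTER_CUBIC)
b=ball+n*30
cv2.imwrite("pics/c3.png",np.hstack([crop(T,b,48,40,5),crop(S,b,48,40,5)]))
for c in (T,S): print(proj(c,[ball,ball+n*55,ball+n*88,ball+n*117]))
E
```

```text
False [ 514.7  -338.14  141.  ]
29.868804285023568 99.02924470603466 [-1.79  0.75  7.5 ] 12.9417
[ 0.03 -0.23 -4.57] 29.885605858111997
16.05 [ 0.17 -0.49 -0.04] [ 0.23  0.46 -1.24  1.83  0.82  1.55 -0.39] [ 0.55  0.05 -4.17]
194 171
377 172
[[241.61 217.82]
 [228.49 220.4 ]
 [220.07 222.05]
 [212.29 223.58]]
[[408.92 225.82]
 [425.34 216.16]
 [436.04 209.86]
 [446.03 203.98]]
```

View pics/c3.png

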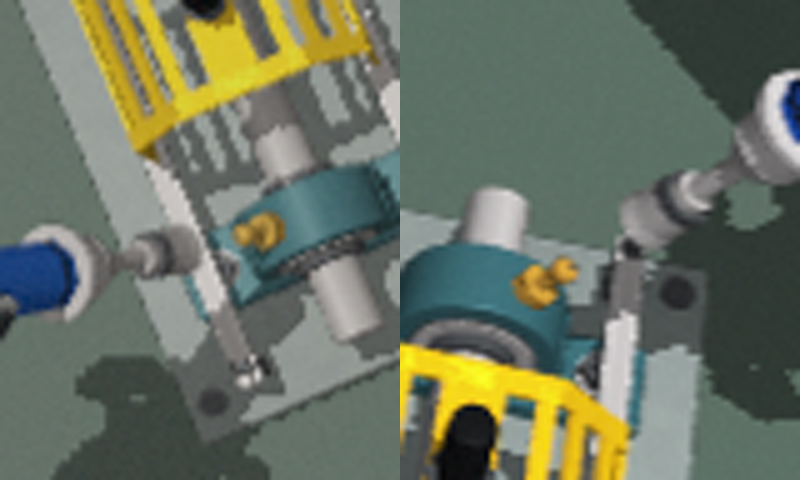

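```bash
python3 - <<'E'
from h import *
np.set_printoptions(precision=2,suppress=True)
print(env.servo_line(ball+n*(127+22),Rn,rate=60,stop_force=4)); env.sleep(.2)
print(env.current_clock(),env.current_tcp_pos()-ball-n*149,env.current_ft_force())
T=snap("top","pics/t4.png"); S=snap("scene","pics/s4.png")
def crop(c,P,h,w,z):
    u,v=proj(c,P)[0].astype(int); print(u-w,v-h); return cv2.resize(c["img"][v-h:v+h,u-w:u+w,::-1],None,fx=z,fy=z,interpolation=cv2.INTER_CUBIC)
b=ball+n*20
cv2.imwrite("pics/c4.png",np.hstack([crop(T,b,25,25,8),crop(S,b,25,25,8)]))
for c in (T,S): print(proj(c,[ball,ball+n*22,ball+n*55,ball+n*84]))
E
```

```text
False
17.05 [0.09 0.33 0.32] [ 0.08 -0.52 -4.16]
211 193
389 197
[[241.61 217.82]
 [236.49 218.83]
 [228.49 220.4 ]
 [221.11 221.85]]
[[408.92 225.82]
 [415.29 222.07]
 [425.34 216.16]
 [434.71 210.64]]
```

View pics/c4.png

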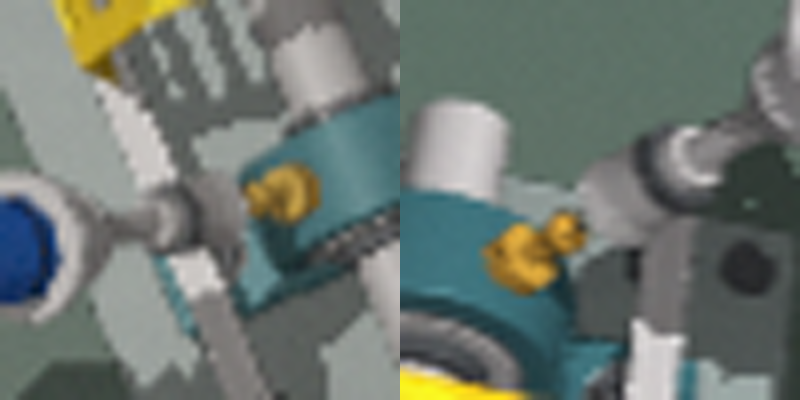

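```bash
python3 - <<'E'
from h import *
np.set_printoptions(precision=2,suppress=True)
b=ball+1.0*uy; f0=env.current_ft_force()
d=149
env.servo_line(b+n*d,Rn,rate=30)
f0=env.current_ft_force()
while d>108:
    d-=2; r=env.servo_line(b+n*d,Rn,rate=25,stop_force=15)
    f=env.current_ft_force()-f0; q=env.current_tcp_pos()-b
    print(d,round(q@n,1),"Fn %.1f Fx %.1f Fy %.1f M"%(f@n,f@np.cross(uy,n),f@uy),env.current_wrist_torque(),round(env.current_gripper_width(),1))
    if r or np.linalg.norm(f-n*(f@n))>5 or f@n>8: break
print(env.current_clock())
E
```

```text
147 146.8 Fn -1.5 Fx 0.0 Fy -0.1 M [ 1.04  0.45 -0.01] 29.9
145 144.8 Fn -0.1 Fx -0.4 Fy -0.7 M [1.05 0.44 0.04] 30.3
143 142.9 Fn -0.2 Fx -0.3 Fy 0.4 M [1.04 0.41 0.02] 29.8
141 140.9 Fn -1.1 Fx -0.4 Fy -0.9 M [ 1.04  0.42 -0.05] 30.1
139 138.8 Fn -1.5 Fx 0.1 Fy -1.0 M [1.06 0.45 0.03] 29.6
137 136.8 Fn -0.8 Fx 0.4 Fy -0.3 M [ 1.03  0.41 -0.01] 29.9
135 134.8 Fn -0.6 Fx 0.2 Fy -0.4 M [1.05 0.49 0.01] 29.8
133 132.8 Fn -0.5 Fx -0.9 Fy -1.3 M [ 1.    0.4  -0.08] 29.4
131 130.8 Fn 0.5 Fx -0.5 Fy -1.0 M [1.   0.44 0.04] 30.1
129 128.8 Fn -0.3 Fx -0.4 Fy -0.7 M [ 1.06  0.47 -0.  ] 29.9
127 126.8 Fn -1.4 Fx 0.4 Fy -1.1 M [1.   0.43 0.04] 30.1
125 124.9 Fn -0.1 Fx -0.4 Fy -1.5 M [ 1.08  0.43 -0.03] 29.9
123 123.0 Fn 0.9 Fx 1.2 Fy -0.6 M [0.83 0.34 0.  ] 30.0
121 120.9 Fn 0.7 Fx -0.3 Fy 0.5 M [0.91 0.34 0.02] 29.7
119 118.6 Fn -1.2 Fx 0.6 Fy -0.2 M [0.95 0.32 0.02] 30.1
117 116.5 Fn -3.7 Fx 0.0 Fy 0.8 M [1.   0.32 0.03] 30.3
115 114.7 Fn -4.4 Fx -0.5 Fy 0.0 M [0.95 0.23 0.1 ] 29.9
113 113.3 Fn -0.5 Fx -0.6 Fy -0.6 M [0.98 0.42 0.03] 29.8
111 111.9 Fn 10.0 Fx 0.2 Fy -1.8 M [ 0.79  0.67 -0.16] 30.0
22.15
```

```bash
python3 - <<'E'
from h import *
b=ball+1.0*uy; f0=np.array([.08,-.52,-4.16])
d=111
while d>86:
    d-=2 if d>95 else 1; r=env.servo_line(b+n*d,Rn,rate=20,stop_force=15); env.sleep(.05)
    f=np.mean([env.current_ft_force() for _ in range(5)],0)-f0; q=env.current_tcp_pos()-b
    print(d,round(q@n,1),"Fn %.1f Fx %.1f Fy %.1f"%(f@n,f@np.cross(uy,n),f@uy),np.round(env.current_wrist_torque(),2),round(env.current_gripper_width(),1))
    if r or np.linalg.norm(f-n*(f@n))>8 or f@n>19: break
print(env.current_clock())
snap("scene","pics/s5.png")
E
```

```text
109 109.7 Fn 12.0 Fx -0.4 Fy -0.1 [ 0.91  0.48 -0.06] 29.9
107 107.7 Fn 12.5 Fx -0.3 Fy -1.2 [ 0.82  0.61 -0.12] 30.1
105 105.8 Fn 11.2 Fx 0.3 Fy -0.4 [ 0.79  0.56 -0.11] 30.0
103 103.9 Fn 13.6 Fx -0.3 Fy -1.0 [ 0.75  0.64 -0.13] 30.1
101 101.9 Fn 14.2 Fx -0.6 Fy -1.6 [ 0.71  0.65 -0.17] 30.1
99 100.0 Fn 13.6 Fx 0.5 Fy -0.5 [ 0.73  0.69 -0.23] 29.6
97 98.1 Fn 15.4 Fx -0.6 Fy -1.5 [ 0.72  0.72 -0.21] 29.8
95 96.1 Fn 14.3 Fx -0.3 Fy -0.6 [ 0.65  0.81 -0.25] 29.6
94 95.2 Fn 15.0 Fx -0.1 Fy -1.4 [ 0.69  0.8  -0.25] 29.9
93 94.2 Fn 15.3 Fx -0.4 Fy -0.9 [ 0.66  0.83 -0.33] 29.9
92 93.3 Fn 15.6 Fx 0.1 Fy -2.6 [ 0.64  0.82 -0.27] 29.9
91 92.3 Fn 15.5 Fx -0.8 Fy -2.0 [ 0.61  0.9  -0.3 ] 29.8
90 91.3 Fn 15.4 Fx -0.7 Fy -1.5 [ 0.62  0.87 -0.39] 29.7
89 90.6 Fn 18.6 Fx -0.3 Fy -2.6 [ 0.56  0.96 -0.33] 29.5
88 90.5 Fn 25.9 Fx 0.5 Fy -4.1 [ 0.24  1.28 -0.51] 29.7
26.65
```

```bash
python3 - <<'E'
from h import *
env.servo_line(ball+uy+n*88.8,Rn,rate=10); env.sleep(.3)
print((env.current_ft_force()-[.08,-.52,-4.16])@n,(env.current_tcp_pos()-ball-uy)@n,env.current_clock())
c=snap("scene","pics/s6.png"); cv2.imwrite("pics/s6c.png",cv2.resize(c["img"][90:390,220:480,::-1],None,fx=2,fy=2,interpolation=cv2.INTER_CUBIC))
E
```

```text
19.736602672132584 90.59992409415798 27.25
```

View pics/s6c.png

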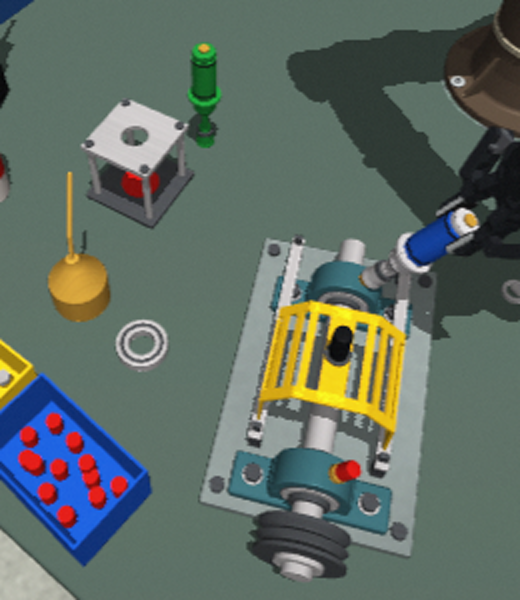

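The picture shows the guard open at its rail ends (knob at 341,345 in the crop). The gun is seated on the nipple (about 370,275), and the oiler, bearing ring and green gun look undisturbed.

```bash
python3 -c "
from cell import env
print(env.close_job())"
```

```text
the job is handed in; nothing more can be done
None
```

I handed the job in at about 27 s of the 61 s allowed: the guard is open at its stop, the coupler is on the nipple, and the arm is still holding the gun with the plunger fully in at about 20 N; the snap was read from the push forces, not seen directly.

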